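Gauge a quarter-turn cap and sort it

TASK

Pick up the blue cap, set it on the threaded gauge with its bar along the red marks and turn it gently clockwise until it stops. Take it off again and stand it gently in the green tray if it turned fully home, with the bar at the green marks and the skirt down on the base plate, or in the red tray if it snagged on the way; never force it, and leave the bottle, the cooker lid and the brush alone.

Things in the scene. Friction and masses are not known exactly. Their poses are not given: they have to be found in the camera images.
- cap: Loose blue round cap, 60 mm across, 59 mm tall with its bar, 0.09 to 0.18 kg, standing open side down on the ledge. Origin: centre of its underside, z up, x along the grip bar. Skirt wall 4.5 mm; flat top 32 mm above the origin. A half turn gives the same cap. It may have a thread fault that cannot be seen: then it snags firmly after 40 to 45 degrees of turning on the gauge.
- cap_bar (a point): Centre of the white grip bar that stands on the cap's flat top, on its axis, 45.5 mm above the underside: 48 mm long along the cap's x, 12 mm thick along y, from 32 to 59 mm above the underside. Pinch it from above across the 12 mm, fingertips just above the flat top.
- cap_lug (a point): One of the two lugs inside the skirt (the other lies opposite, at the cap's -x). They are under the ends of the bar at the very bottom of the skirt, 9 mm wide and 5 mm high, and reach inward to 20 mm from the cap's axis.
- gauge: Fixed thread gauge: dark steel base plate 130 x 130 x 12 mm, origin at the centre of its underside, on the stem axis, z up; red marks along its x axis (both ways), green marks 80 degrees clockwise from them seen from above. A grey foot, 30 x 110 mm and 28 mm high, has its centre 80 mm along +x.
- stem_top (a point): Top centre of the upright steel stem, 36 mm above the plate's underside. Stem 38 mm diameter, top edge chamfered 3 mm, with two thread ribs out to 49 mm diameter, at most 20 mm above the plate. The cap goes over it with about 1 mm of play. With the bar along the red marks (within about 12 degrees) the lugs drop between the ribs and the cap rests with its underside about 8 mm above the plate.
- seat (a point): Centre of the plate's top face (12 mm above its underside), where a sound cap's skirt lies when home. Turning clockwise from above draws the cap down about 0.106 mm per degree with up to 2 mm height play; a sound cap is stopped at 80 degrees. Past 20 degrees it cannot be lifted: turn it back to the red marks to free it (a stop lies about 15 degrees beyond them).
- green_tray_in (a point): Centre of the inner floor of the fixed green tray for sound caps: outside 110 x 110 mm, rim 25 mm above the ledge, wall and floor 4 mm.
- red_tray_in (a point): Centre of the inner floor of the fixed red tray for faulty caps, same size. The thread may be loaded with 50 N at most: against a stop that is about 1 N m of turning, reached 4 or 5 degrees after first touch if the gripper is stiff. Free turning takes under 0.15 N m.
- bottle: Empty green glass bottle, loose, 72 mm diameter, 225 mm tall, standing; origin at the centre of its underside. Leave it alone.
- cooker_lid: Aluminium cooker lid, loose, 216 mm across, 68 mm high with its black knob; origin at the centre of its underside. Leave it alone.
- brush: Loose small brush with a wooden handle, lying on the ledge, about 195 mm long along its x. Leave it alone.
There are look-alikes about, which are no part of the job. Of the things like the part that bears green_tray_in, leave any that is brown or purple; of the rest the smaller one is meant.

How it is judged:
On the way, in this order (a step that is already met when the one before it is completed fails the run):
1. the cap is down on the gauge, lugs between the ribs (horizontal distance between cap and gauge below 0.004 m and angle between cap's own z axis and vertical below 0.1 rad and z of cap in the frame of gauge below 0.0225 m), for 0.1 s.
2. the cap has been turned until it stops: fully home if it is sound, against the snag if it is faulty (horizontal distance between cap and gauge below 0.004 m and angle between cap's own z axis and vertical below 0.1 rad and ((not (horizontal distance between snag_c0 and gauge below 0.04 m) and z of cap in the frame of gauge below 0.0142 m and angle between the x axis of cap and the x axis of gauge, either way round above 1.3 rad) or (horizontal distance between snag_c0 and gauge below 0.04 m and angle between the x axis of cap and the x axis of gauge, either way round above 0.55 rad and contact force between cap and snag_c0 above 2 N))), for 0.05 s.
At the end, for the whole second after the job is handed in: The cap stands upright (within 0.15 rad), released and at rest on the floor of the right tray (within 30 mm of its centre): the green tray if it turned fully home on the gauge, the red tray if it snagged (((not (horizontal distance between snag_c0 and gauge below 0.04 m) and (horizontal distance between cap and green_tray_in below 0.03 m and z of cap in the frame of green_tray_in below 0.006 m)) or (horizontal distance between snag_c0 and gauge below 0.04 m and (horizontal distance between cap and red_tray_in below 0.03 m and z of cap in the frame of red_tray_in below 0.006 m))) and angle between cap's own z axis and vertical below 0.15 rad and linear speed of cap below 0.01 m/s and contact force between cap and the fingers below 0.5 N); the robot touches nothing.
It fails at once if the thread was forced: more than 50 N between the cap and the gauge (contact force between cap and gauge above 50 N or contact force between cap and snag_c0 above 50 N).
It fails at once if the cap was dropped or slammed into a tray (more than 70 N) (contact force between cap and green_tray above 70 N or contact force between cap and red_tray above 70 N).
It fails at once if the cap was let fall (moving faster than 0.5 m/s with no finger on it, a fall of over 13 mm) (linear speed of cap above 0.5 m/s and contact force between cap and the fingers below 0.1 N).
It fails at once if the bottle, the cooker lid or the brush was moved by more than 15 mm (distance of any of bottle, cooker_lid, brush from where it was at the start of the episode above 0.015 m).
It also fails if it takes over 66 s, if anything falls off the work surface, if the arm or the gripper's body presses on something with over 40 N, if the wrist force passes 120 N, or if a joint passes its speed limit or range.

ROBOT

A 6-joint arm with a two-finger parallel gripper is mounted at the origin on the work surface. World frame = base frame: x ahead of the robot, y to its left, z up, the work surface at z = 0. Lengths are in m, angles in rad, forces in N, time in s.
With the tool pointing down it reaches from about 0.325 to 0.925 m from the base axis. Payload 3.1 kg.
Tool frame: the origin (TCP) lies at the very end of the fingers, on their centre line; the grasp point (between the pads) lies 19 mm behind it (r.grasp_offset is the distance from the TCP to the grasp point, in m); z points along the fingers, y is the direction in which the jaws open and shut (so a half turn about z gives the same grasp; the last joint's range is limited). The gripper opens to 85 mm and grips with 20 to 120 N. Pads are 22 mm wide; open, the fingers measure 114 mm over their backs; the gripper's body (76 mm by 85 mm) begins 54 mm behind the grasp point. The pads swing forward as they close: fully open they stand 13 mm farther back than shut.
Start: joints at [1.028, 0.217, 1.613, -0, 1.311, -0.112], TCP at [0.261, 0.568, 0.202] pointing down, gripper open.
Joint ranges: [-2.75, 2.75], [-0.78, 2.1], [0.31, 2.55], [-1.13, 4.27], [0.13, 2.63], [-2.58, 2.58]. Speed limits (rad/s): [2.79, 2.79, 3.14, 3.14, 3.14, 3.14].

INTERFACE

Orientations are given as a unit quaternion [w, x, y, z].
In Python, from workcell import r, imaging gives the robot as it stands. The module is installed in compiled form; this text tells all that it offers.
- The arm moves only by the shell command python3 -m handwheel 'ROWS' [OPENING] [FORCE]. ROWS is JSON, one flat list of numbers, 6 for each row, row after row: the shift along the tool's x, y, z in cm, then the turn, a rotation vector about the tool's x, y, z in rad. A call has 1 to 10 rows; each row shifts and turns the commanded pose from where the row before left it, along the tool's axes as they then stand; what a row does not reach is not made up. A row lasts 1/12 s, in which the tool goes at most 41.7 mm and 7.16 degrees, less where a joint would pass 70% of its speed; a pose out of reach is approached as far as the arm can. A call with a gripper value outside its range is refused whole. OPENING is the gripper command: -1 is fully open, 1 is shut, values between are in proportion, set as the call begins (- or left out, the last holds). The fingers move at their own pace and stop on an object; FORCE is the grip in N (left out, the last holds). Time passes only in rows, so rows that do not move let the fingers close. It gives the time, the measured TCP pose, the force and the opening at its end, in the units of the state.
- r.get_state(): the state, without advancing time (a new reading comes with each control period).
- imaging.read_camera(name): name is "scene" or "top" or "wrist"; returns the picture (384x512x3 uint8, red, green, blue); there is no depth.
- imaging.calibration(name): a dict with "camera_matrix" (3x3 intrinsics, pixels), "R" (3x3) and "t" (3): a world point X has camera coordinates R X + t; the wrist camera has in their place "T_tool_cam" (4x4, takes a point from camera to tool coordinates, whose origin is the TCP and whose axes are the flange's). Camera axes: x right, y down, z forward; pixel columns grow to the right and rows downward; lengths in m; the calibration is good to about 2 mm. A picture is of the moment at which its call begins: read the wrist's pose just before it. calibration takes no time and is no camera call.
- r.close_job(): hands the job in, once; it reports no verdict.
The state is a dict: "clock": time; "joint_positions": joint angles; "dq": joint speeds; "effort": joint torques, N m; "tool_pos": TCP position; "tool_rot": TCP orientation; "wrist_force": force on the tool from outside, world axes, zero at the start; "ft_torque": the same for the moment, N m; "grip_width": finger opening in m.
Only numpy, scipy, OpenCV 4.12 (cv2) and the standard library are available. Lean on these libraries where they do the work, as an engineer would, in place of code of your own. Each camera call takes 0.05 s, during which the arm holds its last target.

## Working session

There is one attempt and no reset: what is moved stays moved. The work goes in short steps, Python scripts to look and compute and a shell command to move; the robot and the scene stay as the last step left them, time stands still between calls to the robot, and variables do not carry over. Pictures are saved under pics/ and viewed, and the job is handed in when it is done.

```bash
mkdir -p pics
python3 - <<'E'
from workcell import r, imaging
import cv2
print(r.get_state(), r.grasp_offset)
for n in ("scene","top","wrist"):
    im=imaging.read_camera(n); cv2.imwrite(f"pics/{n}0.png",im[:,:,::-1])
    print(n,imaging.calibration(n))
E
```

```text
{'clock': 0.0, 'joint_positions': array([ 1.02779620e+00,  2.17794499e-01,  1.61498392e+00, -5.64093600e-05,
        1.31129284e+00, -1.12214394e-01]), 'dq': array([-0.00079229, -0.00243562, -0.0005585 ,  0.00091308, -0.00120282,
       -0.00085166]), 'effort': array([-1.40104396e-03, -3.96863902e+01, -3.03840995e+01, -2.88011170e-04,
        1.00929465e-02,  1.03531383e-05]), 'tool_pos': array([0.26051855, 0.56710672, 0.20041735]), 'tool_rot': array([-3.72978709e-04,  2.13723965e-01,  9.76893306e-01, -1.18215852e-03]), 'wrist_force': array([-0.07363119,  0.21281738,  0.10338408]), 'ft_torque': array([-2.01789200e-02, -1.10950279e-02,  9.21407842e-05]), 'grip_width': 0.08509075288584864} 0.0187
scene {'camera_matrix': array([[384.42407001,   0.        , 247.78033815],
       [  0.        , 384.42407001, 183.16880499],
       [  0.        ,   0.        ,   1.        ]]), 'R': array([[ 0.53484918,  0.84487385,  0.01115923],
       [ 0.69940256, -0.43527056, -0.56689999],
       [-0.47410169,  0.31101079, -0.82371104]]), 't': array([-0.32101554, -0.34869931,  1.56970092])}
top {'camera_
[... 199 characters left out ...]
83, -0.02243002],
       [-0.989254  ,  0.01034978, -0.14584033],
       [ 0.14603205,  0.02114585, -0.98905384]]), 't': array([0.04993077, 0.54941443, 1.34909281])}
wrist {'camera_matrix': array([[311.75383947,   0.        , 256.33699518],
       [  0.        , 311.75383947, 191.47718995],
       [  0.        ,   0.        ,   1.        ]]), 'T_tool_cam': array([[ 2.75804310e-04, -9.63315702e-01, -2.68370607e-01,
         6.81699143e-02],
       [ 9.99999785e-01,  4.25455529e-04, -4.99472511e-04,
        -4.03569456e-04],
       [ 5.95329471e-04, -2.68370411e-01,  9.63315612e-01,
        -1.72745869e-01],
       [ 0.00000000e+00,  0.00000000e+00,  0.00000000e+00,
         1.00000000e+00]])}
```

View pics/scene0.png

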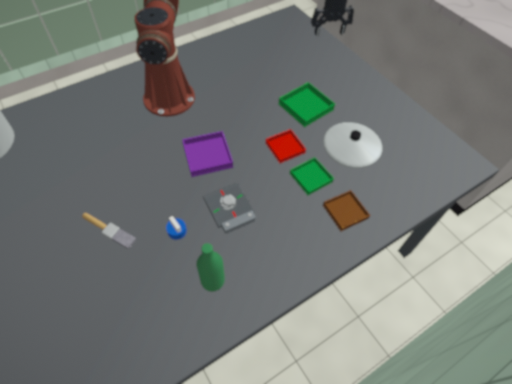

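View pics/top0.png

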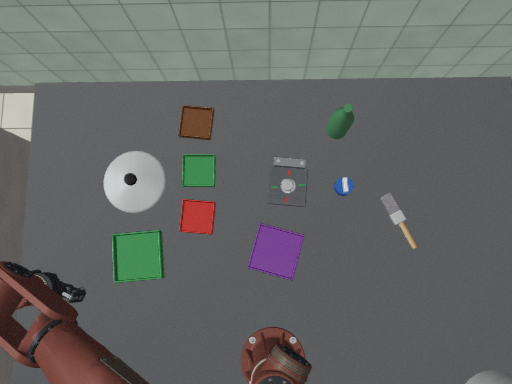

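View pics/wrist0.png

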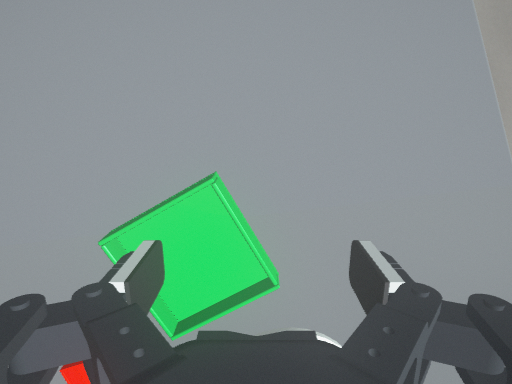

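The wrist picture shows the large green tray at (190,255). In the top view the green trays are the small one at (199,171) and the large one at (137,257), with the purple at (276,252) and the brown at (197,122). The small one at (199,171) fits "the smaller of the rest". The red tray is at (198,217), the gauge at (288,186), the cap at (344,186), the bottle at (340,122) and the brush at (398,218).

```bash
cat > h.py <<'E'
import numpy as np, cv2
from scipy.spatial.transform import Rotation as Rn
from workcell import r, imaging
def campose(name,st=None):
    c=imaging.calibration(name)
    if name!="wrist":
        R=c["R"]; return c["camera_matrix"],R.T,-R.T@c["t"]
    st=st or r.get_state(); T=c["T_tool_cam"]; w,x,y,z=st["tool_rot"]
    Rt=Rn.from_quat([x,y,z,w]).as_matrix()
    return c["camera_matrix"],Rt@T[:3,:3],Rt@T[:3,3]+st["tool_pos"]
def ray(pose,px,z):
    K,R,o=pose; px=np.atleast_2d(np.asarray(px,float))
    d=(R@np.linalg.inv(K)@np.c_[px,np.ones(len(px))].T).T
    return o+d*((z-o[2])/d[:,2])[:,None]
def blobs(m,amin=20):
    cs,_=cv2.findContours(m.astype(np.uint8),cv2.RETR_EXTERNAL,cv2.CHAIN_APPROX_NONE)
    return sorted([c for c in cs if cv2.contourArea(c)>=amin],key=cv2.contourArea,reverse=True)
def cen(c):
    M=cv2.moments(c); return [M["m10"]/M["m00"],M["m01"]/M["m00"]]
E
python3 - <<'E'
from h import *
for n in ("top","scene"):
    im=cv2.imread(f"pics/{n}0.png"); hsv=cv2.cvtColor(im,cv2.COLOR_BGR2HSV); H,S,V=[hsv[...,i].astype(int) for i in range(3)]
    p=campose(n)
    for nm,m,z in (("green",(abs(H-68)<14)&(S>150)&(V>60),.02),("red",((H<6)|(H>174))&(S>150)&(V>80),.02),("blue",(abs(H-110)<12)&(S>140),.02)):
        for c in blobs(m,4)[:6]:
            rc=cv2.minAreaRect(c); w=ray(p,[rc[0]],z)[0]; bx=ray(p,cv2.boxPoints(rc),z)
            e=bx[1]-bx[0]; e2=bx[2]-bx[1]
            print(n,nm,cv2.contourArea(c),np.round(rc[0],1),np.round(w,3),"sizes",np.round([np.linalg.norm(e),np.linalg.norm(e2)],3),"ang",np.round(np.degrees(np.arctan2(e2[1],e2[0])),1))
im=cv2.imread("pics/top0.png")
a=cv2.resize(im[140:235,165:260],None,fx=4,fy=4,interpolation=cv2.INTER_CUBIC)
b=cv2.resize(im[140:235,265:360],None,fx=4,fy=4,interpolation=cv2.INTER_CUBIC)
cv2.imwrite("pics/crop1.png",np.hstack([a,b]))
E
```

```text
top red 1012.0 [197.  216.1] [0.468 0.25  0.02 ] sizes [0.111 0.113] ang -95.8
top blue 136.5 [343. 186.] [ 0.566 -0.242  0.02 ] sizes [0.063 0.057] ang -137.0
scene green 1273.5 [306.2 103.3] [0.335 0.443 0.02 ] sizes [0.197 0.22 ] ang 2.2
scene green 796.5 [310.9 175.2] [0.626 0.242 0.02 ] sizes [0.12 0.13] ang -3.4
scene red 721.5 [285.1 145.3] [0.469 0.245 0.02 ] sizes [0.134 0.124] ang -19.6
scene blue 184.0 [176.2 229.1] [ 0.568 -0.246  0.02 ] sizes [0.06  0.067] ang -11.1
```

View pics/crop1.png

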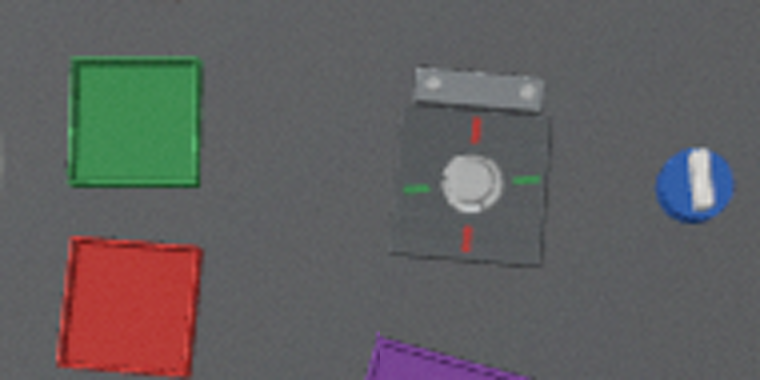

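Enlarged crop: the left tray at crop (135,120) is the small green one, and the red tray is below it. The gauge is at (470,185) with red marks near-vertical and the foot at the top. The cap is at (695,185) with its white bar near-vertical. I'll fly high to above the cap.

```bash
python3 -m handwheel '[-2,-2,-1,0,0,0,-2,-2,-1,0,0,0,-2,-2,-1,0,0,0,-2,-2,-1,0,0,0,-2,-2,-1,0,0,0,-2,-2,-1,0,0,0,-2,-2,-1,0,0,0,-2,-2,-1,0,0,0,-2,-2,0,0,0,0,-2,-2,0,0,0,0]' -1 30
python3 -m handwheel '[-2,-2,0,0,0,0,-2,-2,0,0,0,0,-2,-2,0,0,0,0,-2,-2,0,0,0,0,-2,-2,0,0,0,0,-2,-2,0,0,0,0,-2,-2,0,0,0,0,-2,-2,0,0,0,0,-2,-2,0,0,0,0,-2,-2,0,0,0,0]'
python3 -m handwheel '[-2,-2,0,0,0,0,-2,-2,0,0,0,0,-2,-2,0,0,0,0,-2,-2,0,0,0,0,-2,-2,0,0,0,0,-2,-2,0,0,0,-0.1,-2,-2,0,0,0,-0.1,0,0,0,0,0,-0.1,0,0,0,0,0,-0.1,0,0,0,0,0,-0.04]'
python3 - <<'E'
from h import *
st=r.get_state(); im=imaging.read_camera("wrist"); cv2.imwrite("pics/w1.png",im[:,:,::-1]); print(st["clock"],st["tool_pos"],st["tool_rot"])
st=r.get_state(); im=imaging.read_camera("top"); cv2.imwrite("pics/t1.png",im[:,:,::-1])
print(st["clock"],st["tool_pos"],st["tool_rot"],st["joint_positions"])
E
```

```text
clock: 0.98
tool_pos: [0.3597, 0.3016, 0.2826]
tool_rot: [0.001, 0.214, 0.977, 0.001]
wrist_force: [-0.2, 0.5, -0.6]
grip_width: 0.0855
clock: 1.82
tool_pos: [0.4574, 0.0361, 0.2815]
tool_rot: [-0.0, 0.214, 0.977, 0.0]
wrist_force: [1.1, 0.2, 0.0]
grip_width: 0.085
clock: 2.65
tool_pos: [0.5285, -0.1478, 0.281]
tool_rot: [-0.001, -0.006, 1.0, 0.0]
wrist_force: [-0.4, 0.2, -0.3]
grip_width: 0.0856
2.65 [ 0.5284792  -0.14780355  0.28104496] [-6.69495578e-04 -5.92804326e-03  9.99982154e-01  3.18885404e-04]
2.7 [ 0.52845054 -0.1474695   0.28107957] [-6.27335594e-04 -5.92884281e-03  9.99982184e-01  2.94090056e-04] [-4.00101138e-01 -5.70494016e-04  1.70254456e+00  4.51873163e-05
  1.44100356e+00 -1.98276110e+00]
```

View pics/w1.png

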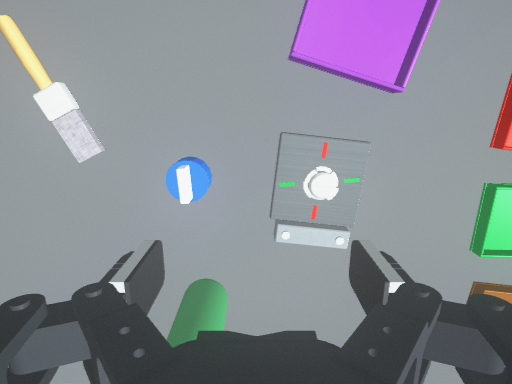

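The wrist view shows the cap at (189,180) with its bar near-vertical, the gauge stem at (322,183), the red marks at (325,150) and (314,212), the green marks at (287,184) and (351,180), the foot at (313,237) and the bottle top at about (205,290).

```bash
cat > m.py <<'E'
from h import *
def masks(im):
    hsv=cv2.cvtColor(im,cv2.COLOR_BGR2HSV); return [hsv[...,i].astype(int) for i in range(3)]
def barcap(im,p,roi,zbase=0.0):
    x0,y0,x1,y1=roi; H,S,V=masks(im); M=np.zeros(H.shape,bool); M[y0:y1,x0:x1]=1
    bl=(abs(H-110)<14)&(S>110)&M
    c=blobs(bl,50)[0]; hull=cv2.convexHull(c)
    fill=np.zeros(H.shape,np.uint8); cv2.drawContours(fill,[hull],-1,1,-1)
    fill=cv2.dilate(fill,np.ones((15,15),np.uint8))>0
    wh=(S<70)&(V>150)&fill
    b=blobs(wh,20)[0]; rb=cv2.minAreaRect(b)
    bx=ray(p,cv2.boxPoints(rb),zbase+.059); e=[bx[1]-bx[0],bx[2]-bx[1]]; L=[np.linalg.norm(a) for a in e]; a=e[int(np.argmax(L))]
    ang=(np.degrees(np.arctan2(a[1],a[0]))+90)%180-90
    print("bar px",np.round(rb[0],1),"world",np.round(ray(p,[rb[0]],zbase+.059)[0],4),"LxW",np.round(sorted(L),4),"ang",round(ang,1))
    (u,v),rad=cv2.minEnclosingCircle(hull); print("blue circ px",round(u,1),round(v,1),rad,"world@.016",np.round(ray(p,[[u,v]],zbase+.016)[0],4),"@.032",np.round(ray(p,[[u,v]],zbase+.032)[0],4))
def gauge(im,p,roi):
    x0,y0,x1,y1=roi; H,S,V=masks(im); M=np.zeros(H.shape,bool); M[y0:y1,x0:x1]=1
    for nm,m in (("red",((H<8)|(H>172))&(S>120)&M),("green",(abs(H-65)<18)&(S>100)&M)):
        q=[ray(p,[cen(c)],.012)[0] for c in blobs(m,5)[:2]]
        d=q[1]-q[0]; print(nm,np.round(q,4).tolist(),"mid",np.round((q[0]+q[1])/2,4),"dist",np.linalg.norm(d),"ang",np.degrees(np.arctan2(d[1],d[0])))
    wh=(S<40)&(V>190)&M
    for c in blobs(wh,60)[:3]:
        (u,v),rad=cv2.minEnclosingCircle(c); print("white",u,v,rad,np.round(ray(p,[[u,v]],.036)[0],4))
E
python3 - <<'E'
from m import *
im=cv2.imread("pics/w1.png"); st=dict(tool_pos=np.array([.52847,-.1477,.28105]),tool_rot=[-.00065,-.00593,.99998,.0003])
p=campose("wrist",st)
barcap(im,p,(150,140,230,220)); gauge(im,p,(270,130,370,225))
im=cv2.imread("pics/t1.png"); p=campose("top"); barcap(im,p,(325,165,365,205))
H,S,V=masks(im)
for c in blobs((abs(H-68)<14)&(S>120)&(V>50),100)[:3]:
    print(cv2.minAreaRect(c),ray(p,[cen(c)],.02),np.sqrt(cv2.contourArea(c)))
for c in blobs(((H<8)|(H>172))&(S>150)&(V>80),300)[:3]:
    print(cen(c),ray(p,[cen(c)],.02))
E
```

```text
bar px [188.5 179. ] world [ 0.554 -0.236  0.059] LxW [0.0748 0.0775] ang -1.2
blue circ px 188.5 178.5 23.505416870117188 world@.016 [ 0.5634 -0.2454  0.016 ] @.032 [ 0.5596 -0.2419  0.032 ]
red [[0.5199, -0.0517, 0.012], [0.6144, -0.061, 0.012]] mid [ 0.5671 -0.0564  0.012 ] dist 0.09489313538034186 ang -5.606580719574294
green [[0.5706, -0.1037, 0.012], [0.5636, -0.01, 0.012]] mid [ 0.5671 -0.0568  0.012 ] dist 0.0938971260595685 ang 94.29404622188198
white 320.80767822265625 183.8076934814453 18.294620513916016 [ 0.564  -0.0586  0.036 ]
bar px [345.5 188.5] world [ 0.551  -0.2429  0.059 ] LxW [0.0163 0.0166] ang -2.2
blue circ px 343.0 186.5 9.34087085723877 world@.016 [ 0.5644 -0.243   0.016 ] @.032 [ 0.5619 -0.24    0.032 ]
((137.46461486816406, 255.8630828857422), (49.70113754272461, 49.75660705566406), 86.8201675415039) [[0.33762793 0.44648195 0.02      ]] 47.791212581394085
((198.0, 170.5), (31.0, 32.0), 90.0) [[0.62409351 0.24723946 0.02      ]] 30.93541659651604
[197.15595120342894, 216.31190240685788] [[0.46756278 0.2498499  0.02      ]]
```

```bash
sed -i 's/wh=(S<70)&(V>150)&fill/wh=(S<60)\&(V>205)\&fill/' m.py
python3 - <<'E'
from m import *
im=cv2.imread("pics/w1.png"); st=dict(tool_pos=np.array([.52847,-.1477,.28105]),tool_rot=[-.00065,-.00593,.99998,.0003])
p=campose("wrist",st)
barcap(im,p,(150,140,230,220))
b=cv2.imread("pics/t1.png");cv2.imwrite("pics/c2.png",cv2.resize(im[130:230,140:240],None,fx=6,fy=6,interpolation=cv2.INTER_CUBIC))
E
```

```text
bar px [184.3 184.4] world [ 0.5613 -0.2419  0.059 ] LxW [0.017  0.0506] ang 4.7
blue circ px 188.5 178.5 23.505416870117188 world@.016 [ 0.5634 -0.2454  0.016 ] @.032 [ 0.5596 -0.2419  0.032 ]
```

View pics/c2.png

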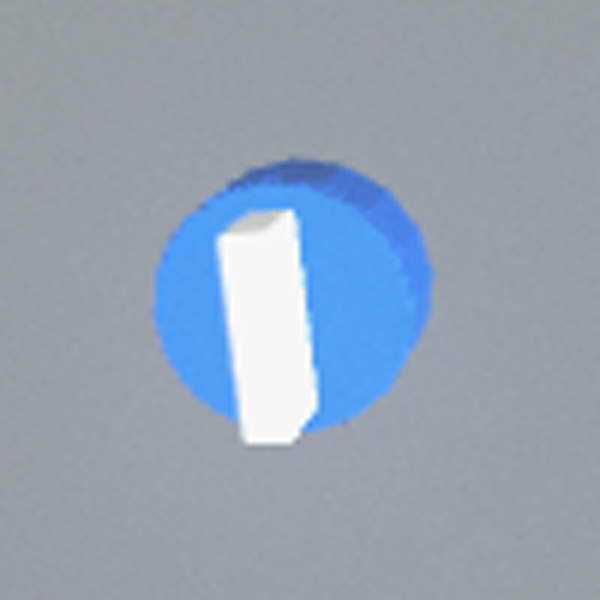

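```bash
python3 -m handwheel '[-1.1,-3.2,0,0,0,-0.07,-1.1,-3.2,1,0,0,0,-0.7,-3.2,2,0,0,0,0,0,3,0,0,0,0,0,3,0,0,0,0,0,3,0,0,0,0,0,1,0,0,0,0,0,0,0,0,0,0,0,0,0,0,0]'
cat > look.py <<'E'
import sys
from m import *
def look(cam,tag):
    st=r.get_state(); im=imaging.read_camera(cam)[:,:,::-1].copy(); cv2.imwrite(f"pics/{tag}.png",im)
    print(round(st["clock"],2),np.round(st["tool_pos"],4),"yaw_y",round(np.degrees(np.arctan2(*Rn.from_quat(np.roll(st["tool_rot"],-1)).as_matrix()[1::-1,1])),2),"F",np.round(st["wrist_force"],1),"T",np.round(st["ft_torque"],2),"w",st["grip_width"],"q",np.round(st["joint_positions"],2))
    return im,campose(cam,st)
E
python3 - <<'E'
from look import *
im,p=look("wrist","w2"); barcap(im,p,(60,60,450,240))
E
```

```text
clock: 3.5
tool_pos: [0.5631, -0.2412, 0.152]
tool_rot: [-0.0, -0.04, 0.999, 0.0]
wrist_force: [0.2, -0.2, 1.3]
grip_width: 0.0855
3.5 [ 0.5631 -0.2412  0.152 ] yaw_y 94.53 F [ 0.2 -0.2  1.3] T [-0.01 -0.03 -0.03] w 0.08545404262784445 q [-0.52  0.24  1.69 -0.    1.22 -2.17]
bar px [253.5 183. ] world [ 0.5612 -0.2442  0.059 ] LxW [0.0111 0.0507] ang 4.7
blue circ px 253.3 175.6 32.10904312133789 world@.016 [ 0.5642 -0.2446  0.016 ] @.032 [ 0.5606 -0.2447  0.032 ]
```

View pics/w2.png

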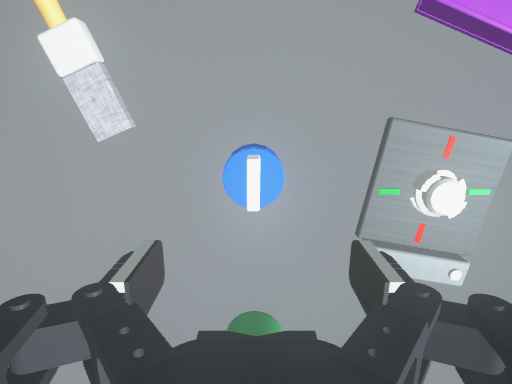

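Cap centre is about (0.5628,-0.2443) with the bar at 4.7°, which both views agree on. The jaws are aligned at 94.5°, so I go down and grip.

```bash
python3 -m handwheel '[0,-0.3,2,0,0,0,0,0,3,0,0,0,0,0,3,0,0,0,0,0,2,0,0,0,0,0,1.1,0,0,0,0,0,0.5,0,0,0,0,0,0,0,0,0,0,0,0,0,0,0]' -1 40
python3 -m handwheel '[0,0,0,0,0,0,0,0,0,0,0,0,0,0,0,0,0,0,0,0,0,0,0,0,0,0,0,0,0,0,0,0,0,0,0,0,0,0,0,0,0,0,0,0,0,0,0,0,0,0,0,0,0,0]' 1 40
python3 -c "
from look import *
im,p=look('wrist','w3')"
```

```text
clock: 4.22
tool_pos: [0.5651, -0.2453, 0.038]
tool_rot: [0.002, -0.04, 0.999, -0.001]
wrist_force: [-0.2, 0.2, 0.5]
grip_width: 0.0854
clock: 4.97
tool_pos: [0.5632, -0.2444, 0.0357]
tool_rot: [-0.0, -0.04, 0.999, 0.0]
wrist_force: [-0.0, 0.3, -0.1]
grip_width: -0.0004
4.97 [ 0.5632 -0.2444  0.0357] yaw_y 94.54 F [-0.   0.3 -0.1] T [-0.03  0.01 -0.06] w -0.0004164893353492641 q [-0.52  0.38  1.75 -0.    1.01 -2.17]
```

View pics/w3.png

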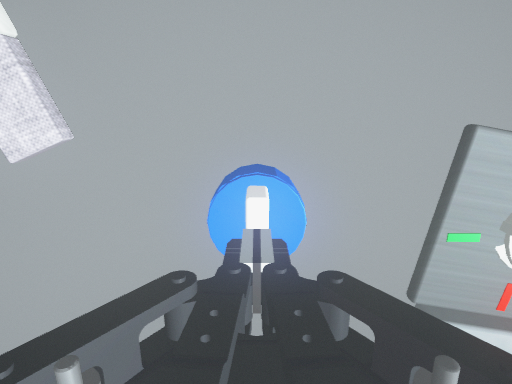

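```bash
python3 -c "
from look import *
im=cv2.imread('pics/w3.png');cv2.imwrite('pics/c3.png',cv2.resize(im[150:350,160:360],None,fx=3,fy=3,interpolation=cv2.INTER_CUBIC))
im,p=look('scene','s3');cv2.imwrite('pics/c3s.png',cv2.resize(im[150:300,100:250],None,fx=4,fy=4,interpolation=cv2.INTER_CUBIC))"
```

```text
5.02 [ 0.5632 -0.2444  0.0357] yaw_y 94.54 F [ 0.7  0.9 -0.1] T [0.01 0.   0.02] w 8.182024722012345e-05 q [-0.52  0.38  1.75 -0.    1.01 -2.17]
```

View pics/c3.png

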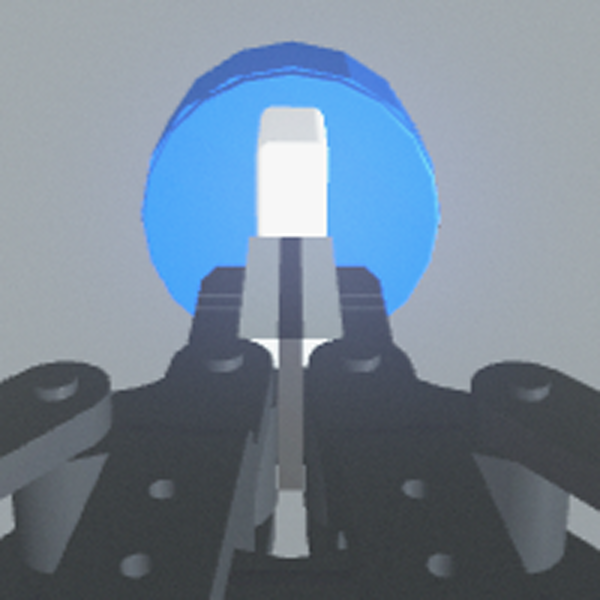

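View pics/c3s.png

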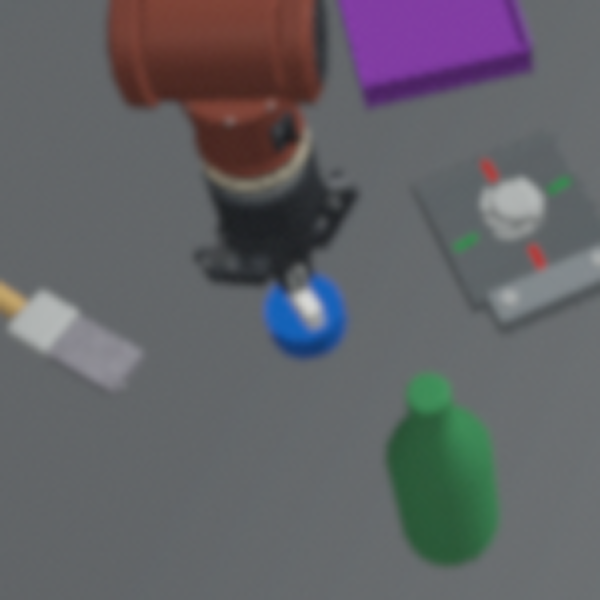

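The wrist crop shows the fingers shut above the bar, with the bar visible through the finger gap at (257,262), and width 0. So the real tips seem to sit higher than the reported TCP. I'll check this with the fixed cameras.

Run:
```python
from look import *
im,p=look('top','t3'); s=cv2.imread('pics/s3.png')
out=[]
for n,i,x0,y0 in (("top",im,310,155),("scene",s,140,190)):
    K,R,o=campose(n); c=i[y0:y0+70,x0:x0+70]; c=cv2.resize(c,None,fx=5,fy=5,interpolation=cv2.INTER_CUBIC)
    for z,col in ((.036,(0,0,255)),(.07,(0,255,255)),(.1,(255,0,255))):
        q=K@(R.T@(np.array([.5632,-.2444,z])-o)); u=q[:2]/q[2]; print(n,z,u)
        cv2.circle(c,tuple(int(v) for v in (u-[x0,y0]+.5)*5),3,col,-1)
    out.append(c)
cv2.imwrite("pics/c4.png",np.hstack(out))
```

```text
5.07 [ 0.5632 -0.2444  0.0357] yaw_y 94.54 F [ 0.6 -0.4  0.5] T [ 0.01  0.03 -0.  ] w 0.0002737593798129456 q [-0.52  0.38  1.75  0.    1.01 -2.17]
top 0.036 [344.52701494 185.92508889]
top 0.07 [346.44416958 184.28547136]
top 0.1 [348.21645215 182.76975348]
scene 0.036 [175.24085657 225.2959994 ]
scene 0.07 [173.62779264 219.96690363]
scene 0.1 [172.13893065 215.04813507]
```

View pics/c4.png

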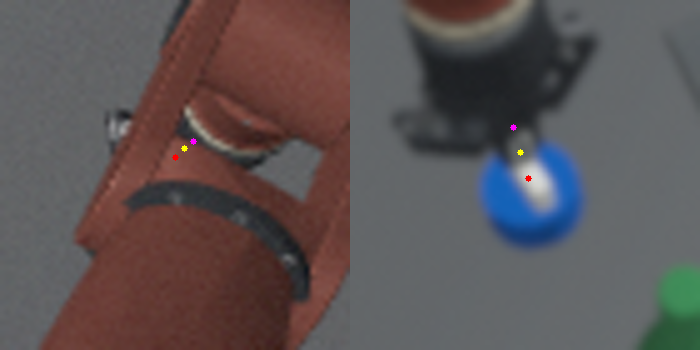

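The scene view agrees: the finger/bar boundary lies at the z≈0.07 mark, so the shut tips really sit about 34 mm above the reported TCP. I'll open, go down 30 mm in small steps watching the force, and grip again.

```bash
python3 -m handwheel '[0,0,0,0,0,0,0,0,0,0,0,0,0,0,0,0,0,0,0,0,0,0,0,0,0,0,0,0,0,0,0,0,0,0,0,0,0,0,0,0,0,0]' -1 40
python3 -m handwheel '[0,0,0.5,0,0,0,0,0,0.5,0,0,0,0,0,0.4,0,0,0,0,0,0.3,0,0,0,0,0,0,0,0,0,0,0,0,0,0,0]'
python3 -m handwheel '[0,0,0.4,0,0,0,0,0,0.3,0,0,0,0,0,0.3,0,0,0,0,0,0.3,0,0,0,0,0,0,0,0,0,0,0,0,0,0,0]'
python3 -c "
from look import *
im,p=look('wrist','w5')"
```

```text
clock: 5.7
tool_pos: [0.5633, -0.2444, 0.0358]
tool_rot: [0.0, -0.04, 0.999, -0.0]
wrist_force: [0.6, 0.4, 0.7]
grip_width: 0.0831
clock: 6.2
tool_pos: [0.5629, -0.2442, 0.0182]
tool_rot: [-0.0, -0.04, 0.999, 0.0]
wrist_force: [0.3, -0.6, 0.6]
grip_width: 0.0852
clock: 6.7
tool_pos: [0.563, -0.2442, 0.0054]
tool_rot: [-0.0, -0.04, 0.999, 0.0]
wrist_force: [-1.0, -0.2, 0.7]
grip_width: 0.0853
6.7 [ 0.563  -0.2442  0.0054] yaw_y 94.54 F [-1.  -0.2  0.7] T [ 0.04  0.01 -0.02] w 0.08534094992970004 q [-0.52  0.42  1.75 -0.    0.96 -2.17]
```

View pics/w5.png

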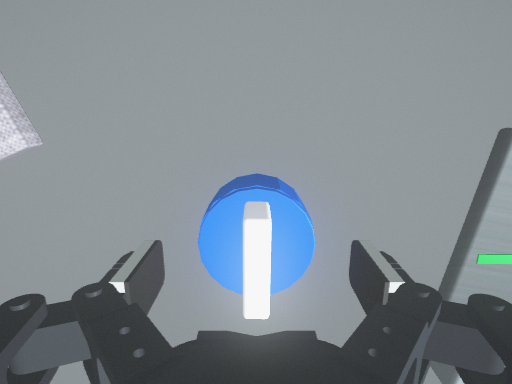

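The bar (257,265) now lies level with the pad centres (v≈265) and centred between them. Closing.

```bash
python3 -m handwheel '[0,0,0,0,0,0,0,0,0,0,0,0,0,0,0,0,0,0,0,0,0,0,0,0,0,0,0,0,0,0,0,0,0,0,0,0,0,0,0,0,0,0,0,0,0,0,0,0]' 1 40
python3 -c "
from look import *
im,p=look('wrist','w6')"
```

```text
clock: 7.42
tool_pos: [0.5635, -0.2445, 0.006]
tool_rot: [0.0, -0.04, 0.999, -0.0]
wrist_force: [-0.1, -0.1, 1.4]
grip_width: 0.0115
7.42 [ 0.5635 -0.2445  0.006 ] yaw_y 94.54 F [-0.1 -0.1  1.4] T [-0.05 -0.03 -0.02] w 0.011523128053423853 q [-0.52  0.42  1.75 -0.    0.96 -2.17]
```

View pics/w6.png

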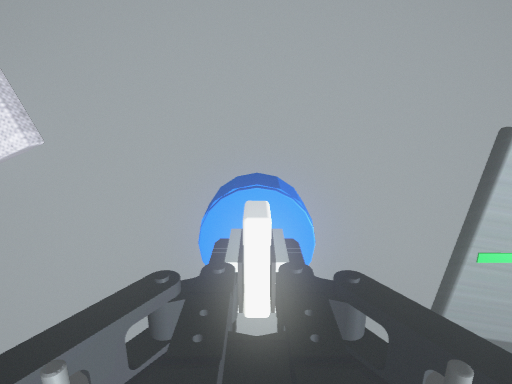

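Gripped: the width reads 11.5 mm. I'll measure the cap axis's offset from the TCP along the bar, and refine the gauge from w2.

```bash
python3 - <<'E'
from look import *
def st(pos,yaw):
    q=Rn.from_matrix(np.array([[np.sin(np.radians(yaw)),np.cos(np.radians(yaw)),0],[-np.cos(np.radians(yaw)),np.sin(np.radians(yaw)),0],[0,0,-1]])).as_quat()
    return dict(tool_pos=np.array(pos),tool_rot=np.roll(q,1))
# tool x axis = y x z
im=cv2.imread("pics/w5.png"); p=campose("wrist",st([.563,-.2442,.0057],94.54))
g=cv2.cvtColor(im,cv2.COLOR_BGR2GRAY).astype(int); print("col257",[(v,g[v,257]) for v in range(196,330,2)])
print("row260",[(u,g[262,u]) for u in range(238,278,2)])
# blue top face ellipse lateral + flat-top edge front
H,S,V=masks(im); bl=(abs(H-110)<14)&(S>110); c=blobs(bl,500)[0]; hull=cv2.convexHull(c); print(cv2.boundingRect(hull))
print("bright blue",cv2.boundingRect(blobs(bl&(V>200),500)[0]))
im=cv2.imread("pics/w2.png"); p2=campose("wrist",st([.5631,-.2412,.152],94.53)); gauge(im,p2,(355,115,512,250))
E
python3 -c "
import cv2;i=cv2.imread('pics/w5.png');cv2.imwrite('pics/c5.png',cv2.resize(i[165:330,185:330],None,fx=4,fy=4,interpolation=cv2.INTER_CUBIC)[:600])"
```

```text
Traceback (most recent call last):
  File "scipy/spatial/transform/_rotation.pyx", line 1143, in scipy.spatial.transform._rotation.Rotation.from_matrix
ValueError: Non-positive determinant (left-handed or null coordinate frame) in rotation matrix 0: [[ 0.99686232 -0.07915506  0.        ]
 [ 0.07915506  0.99686232  0.        ]
 [ 0.          0.         -1.        ]].
```

View pics/c5.png

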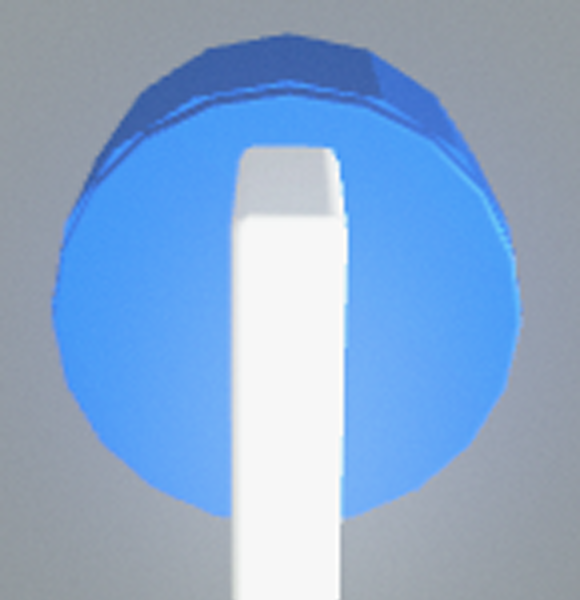

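Run:
```python
from look import *
def st(pos,yaw):
    a=np.radians(yaw); y=np.array([np.cos(a),np.sin(a),0]); z=np.array([0,0,-1.]); x=np.cross(y,z)
    return dict(tool_pos=np.array(pos),tool_rot=np.roll(Rn.from_matrix(np.c_[x,y,z]).as_quat(),1)),x,y
S,x,y=st([.563,-.2442,.0057],94.54); p=campose("wrist",S)
q=lambda pts,z:[(round(float((w-S["tool_pos"])@x)*1000,1),round(float((w-S["tool_pos"])@y)*1000,1)) for w in ray(p,pts,z)]
print("bar ends tool xy mm",q([[257,219.2],[257,318.5]],.059))
print("flat top front/back",q([[257,187.8],[257,297]],.032)); print("sides",q([[198.8,242],[315.1,242]],.032))
im=cv2.imread("pics/w2.png"); S,_,_=st([.5631,-.2412,.152],94.53); gauge(im,campose("wrist",S),(355,115,512,250))
```

```text
bar ends tool xy mm [(23.3, 0.0), (-24.1, 0.1)]
flat top front/back [(29.4, 0.1), (-31.4, 0.1)]
sides [(0.8, -29.6), (0.8, 29.8)]
red [[0.5197, -0.0516, 0.012], [0.6138, -0.0606, 0.012]] mid [ 0.5667 -0.0561  0.012 ] dist 0.09447973221963402 ang -5.469969732029964
green [[0.5708, -0.1031, 0.012], [0.5634, -0.0092, 0.012]] mid [ 0.5671 -0.0561  0.012 ] dist 0.09422851986018205 ang 94.52885028250418
white 438.822998046875 194.3628387451172 29.193761825561523 [ 0.564  -0.0652  0.036 ]
```

```bash
python3 -m handwheel '[0,0,-0.5,0,0,0,0,0,-1,0,0,0,0,0,-1.5,0,0,0,0,0,-1.5,0,0,0,0,0,-1.5,0,0,0,0,0,-1.5,0,0,0,0,0,-1,0,0,0,0,0,-0.5,0,0,0]'
python3 -m handwheel '[-0.1,1,0,0,0,0,-0.2,2,0,0,0,0,-0.3,2.7,0,0,0,0,-0.3,3,0,0,0,0,-0.3,3,0,0,0,0,-0.3,3,0,0,0,0,-0.2,2,0,0,0,0,-0.1,1.3,0,0,0,0,-0.04,0.7,0,0,0,0]'
python3 -m handwheel '[0,0,0,0,0,0.05,0,0,0,0,0,0.07,0,0,0,0,0,0.05,0,0,0,0,0,0,0,0,0,0,0,0]'
python3 -c "
from look import *
im,p=look('wrist','w7')"
```

```text
clock: 8.13
tool_pos: [0.5644, -0.2451, 0.0984]
tool_rot: [0.001, -0.04, 0.999, -0.001]
wrist_force: [0.5, 0.4, -1.0]
grip_width: 0.011
clock: 8.88
tool_pos: [0.5657, -0.0542, 0.0947]
tool_rot: [-0.001, -0.041, 0.999, 0.0]
wrist_force: [-0.4, -0.7, -1.0]
grip_width: 0.0108
clock: 9.3
tool_pos: [0.5666, -0.0571, 0.0954]
tool_rot: [-0.0, 0.045, 0.999, -0.0]
wrist_force: [0.9, -0.2, -1.1]
grip_width: 0.0114
9.3 [ 0.5666 -0.0571  0.0954] yaw_y 84.83 F [ 0.9 -0.2 -1.1] T [ 0.02  0.03 -0.06] w 0.011369545101510017 q [-0.22  0.22  1.83 -0.    1.1  -1.7 ]
```

View pics/w7.png

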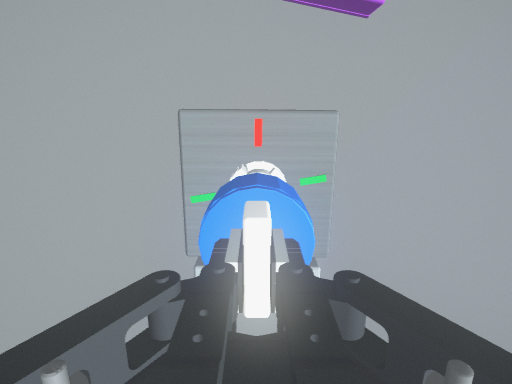

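Run:
```python
from look import *
im=cv2.imread("pics/w7.png"); p=campose("wrist"); H,S,V=masks(im); M=np.zeros(H.shape,bool); M[100:260,170:350]=1
c=blobs(((H<8)|(H>172))&(S>120)&M,20)[0]; rc=cv2.minAreaRect(c); print(rc)
w=ray(p,[cen(c)],.012)[0]; a=np.radians(-5.5); print("red",w,"->centre",w[:2]+.04725*np.array([np.cos(a),np.sin(a)]))
bx=ray(p,cv2.boxPoints(rc),.012); e=[bx[1]-bx[0],bx[2]-bx[1]]; k=max(e,key=np.linalg.norm); print("red ang",np.degrees(np.arctan2(k[1],k[0])),[np.linalg.norm(v) for v in e])
for c in blobs((abs(H-65)<18)&(S>100)&M,20)[:2]: print("green",cen(c),cv2.boundingRect(c),ray(p,[cen(c)],.012)[0])
g=cv2.cvtColor(im,cv2.COLOR_BGR2GRAY).astype(int)
for v in (125,140): 
    d=np.diff(cv2.GaussianBlur(g.astype(np.float32),(3,3),0)[v]); 
    L=170+np.argmin(d[170:195]); Rr=325+np.argmax(d[325:350]); print(v,L,Rr, ray(p,[[L+.5,v],[Rr+.5,v]],.012)[:,:2].tolist(), "mid y",ray(p,[[L+.5,v],[Rr+.5,v]],.012)[:,:2].mean(0))
```

```text
((258.0, 132.0), (26.0, 6.0), 90.0)
red [ 0.51983259 -0.0518759   0.012     ] ->centre [ 0.56686506 -0.05640461]
red ang -4.928461556130224 [np.float64(0.00480802348075059), np.float64(0.020763663587375428)]
green [312.39130434782606, 179.7173913043478] (300, 175, 26, 11) [ 0.56349847 -0.00966358  0.012     ]
green [201.95818815331012, 197.43786295005808] (190, 193, 26, 10) [ 0.57062357 -0.1046489   0.012     ]
125 177 335 [[0.508471854362269, -0.115972125217114], [0.5199036138178976, 0.010764739844679717]] mid y [ 0.51418773 -0.05260369]
140 178 334 [[0.5204150681521739, -0.11704567488586065], [0.5318402082614925, 0.009686172283927333]] mid y [ 0.52612764 -0.05367975]
```

Gauge centre from the marks, green midpoint and plate edges: about (0.567,-0.057). The cap stands over it within 1 mm and 0.5°. Lowering.

```bash
python3 -m handwheel '[0,0,0.7,0,0,0,0,0,1.2,0,0,0,0,0,1.2,0,0,0,0,0,1,0,0,0,0,0,0.5,0,0,0,0,0,0.2,0,0,0,0,0,0,0,0,0]'
python3 -m handwheel '[0,0,0.2,0,0,0,0,0,0.2,0,0,0,0,0,0.2,0,0,0,0,0,0.1,0,0,0,0,0,0,0,0,0]'
python3 -m handwheel '[0,0,0.2,0,0,0,0,0,0.2,0,0,0,0,0,0.2,0,0,0,0,0,0,0,0,0]'
```

```text
clock: 9.93
tool_pos: [0.5659, -0.0563, 0.0465]
tool_rot: [-0.001, 0.045, 0.999, 0.0]
wrist_force: [-0.4, -0.1, -1.5]
grip_width: 0.0113
clock: 10.35
tool_pos: [0.5668, -0.0565, 0.0408]
tool_rot: [-0.0, 0.045, 0.999, -0.0]
wrist_force: [-0.3, -0.5, -1.1]
grip_width: 0.0115
clock: 10.68
tool_pos: [0.5664, -0.0564, 0.0342]
tool_rot: [-0.0, 0.045, 0.999, 0.0]
wrist_force: [-0.7, -1.0, -1.6]
grip_width: 0.0111
```

```bash
python3 -m handwheel '[0,0,0.15,0,0,0,0,0,0.15,0,0,0,0,0,0.15,0,0,0,0,0,0,0,0,0]'
python3 -m handwheel '[0,0,0.15,0,0,0,0,0,0.1,0,0,0,0,0,0,0,0,0]'
python3 -c "
from look import *
im,p=look('wrist','w8')"
```

```text
clock: 11.02
tool_pos: [0.5665, -0.0565, 0.0299]
tool_rot: [-0.0, 0.045, 0.999, 0.0]
wrist_force: [-0.0, 0.9, -2.3]
grip_width: 0.0115
clock: 11.27
tool_pos: [0.5666, -0.0565, 0.0275]
tool_rot: [-0.0, 0.045, 0.999, 0.0]
wrist_force: [0.8, -0.8, -1.7]
grip_width: 0.0115
11.27 [ 0.5666 -0.0565  0.0275] yaw_y 84.8 F [ 0.8 -0.8 -1.7] T [ 0.03 -0.01  0.02] w 0.011501870228636786 q [-0.22  0.31  1.86 -0.    0.97 -1.7 ]
```

View pics/w8.png

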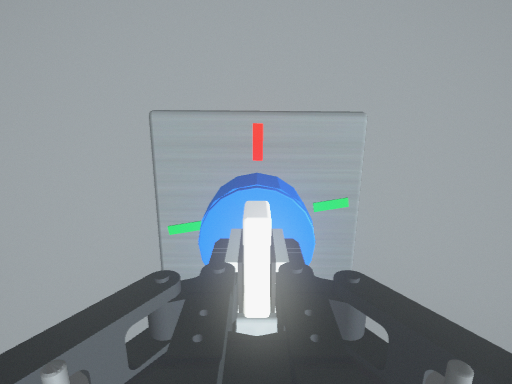

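```bash
python3 -m handwheel '[0,0,0.07,0,0,0,0,0,0,0,0,0,0,0,0,0,0,0]'
python3 -m handwheel '[0,0,0.07,0,0,0,0,0,0,0,0,0,0,0,0,0,0,0]'
python3 -m handwheel '[0,0,0.05,0,0,0,0,0,0,0,0,0,0,0,0,0,0,0]'
```

```text
clock: 11.57
tool_pos: [0.5668, -0.0565, 0.0271]
tool_rot: [-0.0, 0.045, 0.999, 0.0]
wrist_force: [0.8, -0.2, -2.1]
grip_width: 0.0109
clock: 11.82
tool_pos: [0.5668, -0.0565, 0.0264]
tool_rot: [-0.0, 0.045, 0.999, 0.0]
wrist_force: [0.2, -0.8, -0.1]
grip_width: 0.0111
clock: 12.07
tool_pos: [0.5669, -0.0566, 0.026]
tool_rot: [0.0, 0.045, 0.999, -0.0]
wrist_force: [-0.1, -0.2, -1.4]
grip_width: 0.0109
```

```bash
python3 -m handwheel '[0,0,0.05,0,0,0,0,0,0,0,0,0,0,0,0,0,0,0]'
python3 -m handwheel '[0,0,0.05,0,0,0,0,0,0,0,0,0,0,0,0,0,0,0]'
python3 -c "
from look import *
im,p=look('wrist','w8b')"
```

```text
clock: 12.32
tool_pos: [0.567, -0.0566, 0.0257]
tool_rot: [0.0, 0.045, 0.999, -0.0]
wrist_force: [-0.2, -0.0, 0.0]
grip_width: 0.011
clock: 12.57
tool_pos: [0.5671, -0.0566, 0.0255]
tool_rot: [0.0, 0.045, 0.999, -0.0]
wrist_force: [-1.5, 0.0, 3.9]
grip_width: 0.0112
12.57 [ 0.5671 -0.0566  0.0255] yaw_y 84.8 F [-1.5  0.   3.9] T [0.01 0.41 0.01] w 0.011207806608068268 q [-0.22  0.32  1.86 -0.    0.97 -1.7 ]
```

Resting contact came at underside ≈0.020, as expected. Turning clockwise, following the pitch.

```bash
python3 -m handwheel '[0,0,0.01,0,0,0.05,0,0,0.03,0,0,0.05,0,0,0.03,0,0,0.05,0,0,0,0,0,0]'
python3 -c "
from workcell import r;s=r.get_state();print(s['ft_torque'],s['wrist_force'])"
python3 -m handwheel '[0,0,0.03,0,0,0.05,0,0,0.03,0,0,0.05,0,0,0.03,0,0,0.05,0,0,0,0,0,0]'
python3 -c "
from workcell import r;s=r.get_state();print(s['ft_torque'],s['wrist_force'])"
python3 -m handwheel '[0,0,0.03,0,0,0.05,0,0,0.03,0,0,0.05,0,0,0.03,0,0,0.05,0,0,0,0,0,0]'
python3 -c "
from look import *
look('wrist','w9')"
```

```text
clock: 12.95
tool_pos: [0.5673, -0.0566, 0.0246]
tool_rot: [0.001, 0.121, 0.993, -0.0]
wrist_force: [-1.3, 0.2, 4.1]
grip_width: 0.0112
[ 0.04745193  0.24254355 -0.07134731] [-1.28363633  0.23246435  4.05458524]
clock: 13.28
tool_pos: [0.5672, -0.0566, 0.0237]
tool_rot: [0.0, 0.194, 0.981, 0.0]
wrist_force: [0.0, -0.5, 4.5]
grip_width: 0.0114
[ 0.03088379  0.2779646  -0.01320586] [ 0.02854914 -0.49044729  4.47994874]
clock: 13.62
tool_pos: [0.5673, -0.0565, 0.0227]
tool_rot: [0.0, 0.267, 0.964, 0.0]
wrist_force: [0.7, 0.9, 3.9]
grip_width: 0.0116
13.62 [ 0.5673 -0.0565  0.0227] yaw_y 59.06 F [0.7 0.9 3.9] T [ 0.07  0.13 -0.14] w 0.011619780323749633 q [-0.22  0.32  1.86  0.    0.96 -1.25]
```

View pics/w9.png

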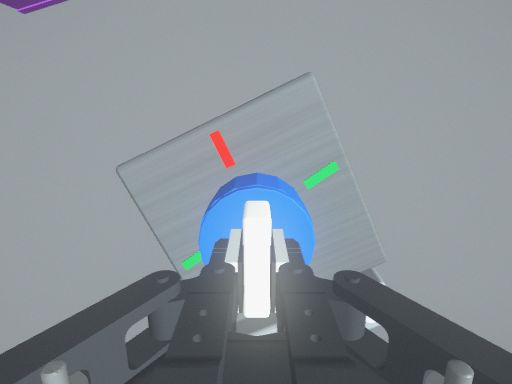

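The cap follows in the grip at 25.6° of turn, with low torque. On toward the snag zone in smaller steps.

```bash
P='from workcell import r;import numpy as np;s=r.get_state();q=s["tool_rot"];print("turn",round(84.6-(2*np.degrees(np.arctan2(q[2],q[1]))-90),1),np.round(s["ft_torque"],2))'
python3 -m handwheel '[0,0,0.03,0,0,0.05,0,0,0.03,0,0,0.05,0,0,0.03,0,0,0.05,0,0,0,0,0,0]'; python3 -c "$P"
python3 -m handwheel '[0,0,0.01,0,0,0.02,0,0,0.01,0,0,0.02,0,0,0.01,0,0,0.02,0,0,0,0,0,0]'; python3 -c "$P"
python3 -m handwheel '[0,0,0.01,0,0,0.02,0,0,0,0,0,0]'; python3 -c "$P"
```

```text
clock: 14.0
tool_pos: [0.5673, -0.0565, 0.0218]
tool_rot: [0.0, 0.338, 0.941, 0.0]
wrist_force: [-1.6, 1.1, 4.6]
grip_width: 0.0113
turn 34.1 [ 0.15  0.17 -0.1 ]
clock: 14.33
tool_pos: [0.5671, -0.0566, 0.0215]
tool_rot: [0.0, 0.366, 0.931, 0.0]
wrist_force: [0.4, 0.2, 4.1]
grip_width: 0.0113
turn 37.6 [0.07 0.14 0.01]
clock: 14.5
tool_pos: [0.5671, -0.0566, 0.0214]
tool_rot: [0.0, 0.375, 0.927, 0.0]
wrist_force: [-0.1, 0.3, 5.0]
grip_width: 0.0111
turn 38.7 [ 0.07  0.16 -0.04]
```

```bash
P='from workcell import r;import numpy as np;s=r.get_state();q=s["tool_rot"];print("turn",round(84.6-(2*np.degrees(np.arctan2(q[2],q[1]))-90),1),np.round(s["ft_torque"],2))'
python3 -m handwheel '[0,0,0.01,0,0,0.02,0,0,0,0,0,0]'|head -2; python3 -c "$P"
python3 -m handwheel '[0,0,0.01,0,0,0.02,0,0,0,0,0,0]'|head -2; python3 -c "$P"
```

```text
clock: 14.67
tool_pos: [0.5671, -0.0566, 0.0213]
turn 39.9 [ 0.06  0.22 -0.01]
clock: 14.83
tool_pos: [0.5672, -0.0565, 0.0211]
turn 41.0 [0.07 0.14 0.03]
```

```bash
P='from workcell import r;import numpy as np;s=r.get_state();q=s["tool_rot"];print("turn",round(84.6-(2*np.degrees(np.arctan2(q[2],q[1]))-90),1),np.round(s["ft_torque"],2))'
python3 -m handwheel '[0,0,0.01,0,0,0.02,0,0,0,0,0,0]'|head -2; python3 -c "$P"
```

```text
clock: 15.0
tool_pos: [0.5673, -0.0564, 0.021]
turn 42.2 [ 0.24 -0.05 -0.02]
```

```bash
P='from workcell import r;import numpy as np;s=r.get_state();q=s["tool_rot"];print("turn",round(84.6-(2*np.degrees(np.arctan2(q[2],q[1]))-90),1),np.round(s["ft_torque"],2))'
python3 -m handwheel '[0,0,0.01,0,0,0.02,0,0,0,0,0,0]'|head -2; python3 -c "$P"
```

```text
clock: 15.17
tool_pos: [0.5674, -0.0563, 0.0209]
turn 43.4 [ 0.35 -0.22  0.05]
```

```bash
P='from workcell import r;import numpy as np;s=r.get_state();q=s["tool_rot"];print("turn",round(84.6-(2*np.degrees(np.arctan2(q[2],q[1]))-90),1),np.round(s["ft_torque"],2),np.round(s["wrist_force"],1))'
python3 -c "$P"
python3 -m handwheel '[0,0,0.01,0,0,0.02,0,0,0,0,0,0]'|sed -n 2p; python3 -c "$P"
```

```text
turn 43.4 [ 0.35 -0.22  0.05] [1.2 2.3 3.5]
tool_pos: [0.5675, -0.0562, 0.0209]
turn 44.5 [ 0.48 -0.32  0.28] [1.5 2.4 4.1]
```

```bash
P='from workcell import r;import numpy as np;s=r.get_state();q=s["tool_rot"];print("turn",round(84.6-(2*np.degrees(np.arctan2(q[2],q[1]))-90),1),np.round(s["ft_torque"],2),np.round(s["wrist_force"],1),s["grip_width"])'
python3 -m handwheel '[0,0,0,0,0,0.01,0,0,0,0,0,0]'|sed -n 2p; python3 -c "$P"
```

```text
tool_pos: [0.5675, -0.0563, 0.0209]
turn 45.1 [ 0.58 -0.44  0.38] [2.8 2.6 4.9] 0.011302209628851353
```

```bash
P='from workcell import r;import numpy as np;s=r.get_state();q=s["tool_rot"];print("turn",round(84.6-(2*np.degrees(np.arctan2(q[2],q[1]))-90),1),np.round(s["ft_torque"],2),np.round(s["wrist_force"],1),s["grip_width"])'
python3 -m handwheel '[0,0,0,0,0,0.01,0,0,0,0,0,0]'|sed -n 2p; python3 -c "$P"
```

```text
tool_pos: [0.5675, -0.0563, 0.0209]
turn 45.6 [ 0.66 -0.57  0.49] [2.9 4.  4. ] 0.011658108829322276
```

Torque climbs steadily from 0.05 at 43.4° to 0.49 N m at 45.6°, a firm stop within the 40–45° snag range. The cap is faulty, so I turn it back without forcing.

```bash
P='from workcell import r;import numpy as np;s=r.get_state();q=s["tool_rot"];print("turn",round(84.6-(2*np.degrees(np.arctan2(q[2],q[1]))-90),1),np.round(s["ft_torque"],2),np.round(s["wrist_force"],1),s["grip_width"])'
python3 -m handwheel '[0,0,0,0,0,0,0,0,-0.02,0,0,-0.03,0,0,-0.03,0,0,-0.05,0,0,-0.03,0,0,-0.05,0,0,-0.03,0,0,-0.05,0,0,0,0,0,0]'|sed -n 2p; python3 -c "$P"
python3 -m handwheel '[0,0,-0.03,0,0,-0.05,0,0,-0.03,0,0,-0.05,0,0,-0.03,0,0,-0.05,0,0,-0.03,0,0,-0.05,0,0,0,0,0,0]'|sed -n 2p; python3 -c "$P"
```

```text
tool_pos: [0.5668, -0.0566, 0.0217]
turn 35.4 [ 0.55 -0.39 -0.03] [1.9 2.7 4.1] 0.011401571268714489
tool_pos: [0.5666, -0.0565, 0.0229]
turn 23.9 [ 0.57 -0.22  0.01] [1.6 2.6 4.8] 0.011425214392392918
```

```bash
P='from workcell import r;import numpy as np;s=r.get_state();q=s["tool_rot"];print("turn",round(84.6-(2*np.degrees(np.arctan2(q[2],q[1]))-90),1),np.round(s["ft_torque"],2),np.round(s["wrist_force"],1),s["grip_width"])'
python3 -m handwheel '[0,0,-0.03,0,0,-0.05,0,0,-0.03,0,0,-0.05,0,0,-0.03,0,0,-0.05,0,0,-0.03,0,0,-0.05,0,0,0,0,0,0]'|sed -n 2p; python3 -c "$P"
python3 -m handwheel '[0,0,-0.03,0,0,-0.05,0,0,-0.03,0,0,-0.05,0,0,-0.03,0,0,-0.05,0,0,-0.02,0,0,-0.02,0,0,0,0,0,0]'|sed -n 2p; python3 -c "$P"
python3 -c "
from look import *
look('wrist','w10')"
```

```text
tool_pos: [0.5664, -0.0566, 0.0241]
turn 12.5 [ 0.48 -0.21  0.02] [1.6 2.5 5.4] 0.011406927695885203
tool_pos: [0.5664, -0.0566, 0.0251]
turn 2.8 [ 0.47 -0.19 -0.04] [2.  2.  6.1] 0.01092062542145745
17.42 [ 0.5664 -0.0566  0.0251] yaw_y 81.8 F [2.  2.  6.1] T [ 0.47 -0.19 -0.04] w 0.01092062542145745 q [-0.22  0.32  1.86 -0.    0.97 -1.65]
```

View pics/w10.png

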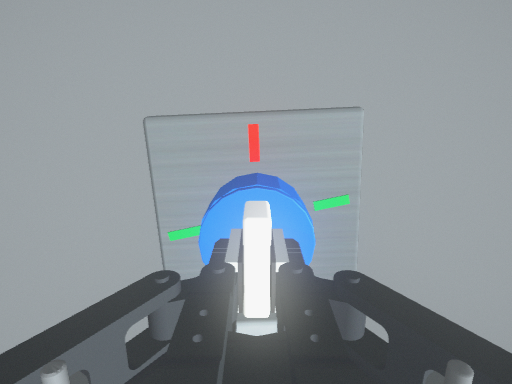

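Back within 3° of the red mark (254,140). Finish the turn and lift gently.

```bash
P='from workcell import r;import numpy as np;s=r.get_state();q=s["tool_rot"];print("turn",round(84.6-(2*np.degrees(np.arctan2(q[2],q[1]))-90),1),np.round(s["ft_torque"],2),np.round(s["wrist_force"],1),s["grip_width"])'
python3 -m handwheel '[0,0,-0.03,0,0,-0.05,0,0,-0.05,0,0,0,0,0,-0.05,0,0,0,0,0,-0.1,0,0,0,0,0,0,0,0,0]'|sed -n 2p; python3 -c "$P"
python3 -m handwheel '[0,0,-0.1,0,0,0,0,0,-0.1,0,0,0,0,0,-0.1,0,0,0,0,0,-0.1,0,0,0,0,0,0,0,0,0]'|sed -n 2p; python3 -c "$P"
```

```text
tool_pos: [0.5658, -0.0564, 0.0263]
turn -0.1 [ 0.34 -0.58 -0.  ] [ 2.3  1.4 -4. ] 0.01089262068328651
tool_pos: [0.5661, -0.0566, 0.0315]
turn -0.2 [ 0.34 -0.1   0.03] [ 0.7  1.6 -2.4] 0.0112999032633148
```

Lifting free. Up clear of the stem, and I'll look at the trays.

```bash
python3 -m handwheel '[0,0,-0.3,0,0,0,0,0,-0.5,0,0,0,0,0,-1,0,0,0,0,0,-1.3,0,0,0,0,0,-1.5,0,0,0,0,0,-1.5,0,0,0,0,0,-1,0,0,0,0,0,-0.5,0,0,0,0,0,0,0,0,0,0,0,0,0,0,0]'
python3 -c "
from look import *
im,p=look('wrist','w11'); im,p=look('scene','s11')"
```

```text
clock: 19.13
tool_pos: [0.5668, -0.0566, 0.1079]
tool_rot: [0.0, 0.045, 0.999, -0.0]
wrist_force: [0.2, 1.0, -2.5]
grip_width: 0.0114
19.13 [ 0.5668 -0.0566  0.1079] yaw_y 84.8 F [ 0.2  1.  -2.5] T [-0.   -0.01 -0.02] w 0.011377393541720671 q [-0.22  0.2   1.82 -0.    1.12 -1.7 ]
19.18 [ 0.5662 -0.0565  0.107 ] yaw_y 84.8 F [ 0.6  0.6 -2.2] T [-0.01  0.02 -0.01] w 0.011274918150890254 q [-0.22  0.2   1.82 -0.    1.12 -1.7 ]
```

View pics/w11.png

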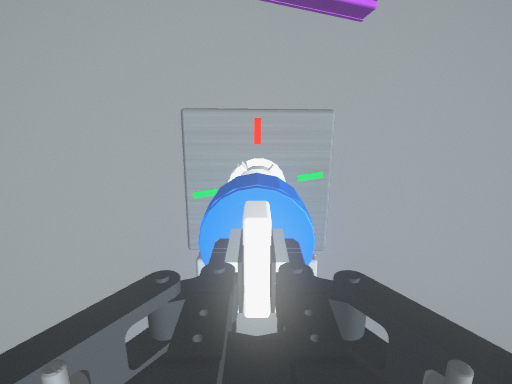

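```bash
python3 -m handwheel '[0.4,0.9,0,0,0,0,0.8,1.8,0,0,0,0,1.1,2.6,0,0,0,0,1.2,2.8,0,0,0,0,1.2,2.8,0,0,0,0,1.2,2.8,0,0,0,0,1.2,2.8,0,0,0,0,1.2,2.8,0,0,0,0,1.2,2.8,0,0,0,0,1.1,2.6,0,0,0,0]'
python3 -m handwheel '[0.9,2.2,0,0,0,0,0.7,1.6,0,0,0,0,0.4,0.9,0,0,0,0,0.1,0.2,0,0,0,0,0,0,0,0,0,0,0,0,0,0,0,0]'
python3 - <<'E'
from look import *
im,p=look('wrist','w12'); H,S,V=masks(im)
c=blobs(((H<8)|(H>172))&(S>120),300)[0]; h=cv2.convexHull(c); rc=cv2.minAreaRect(h); print(rc, ray(p,cv2.boxPoints(rc),.025).round(3).tolist())
E
```

```text
clock: 20.07
tool_pos: [0.4816, 0.2009, 0.1066]
tool_rot: [-0.001, 0.045, 0.999, -0.0]
wrist_force: [1.1, 0.2, -2.1]
grip_width: 0.0113
clock: 20.57
tool_pos: [0.4671, 0.2491, 0.1072]
tool_rot: [-0.0, 0.045, 0.999, -0.0]
wrist_force: [0.8, 0.1, -1.4]
grip_width: 0.0114
20.57 [0.4671 0.2491 0.1072] yaw_y 84.79 F [ 0.8  0.1 -1.4] T [0.   0.01 0.01] w 0.01141119332248043 q [ 0.36  0.12  1.92 -0.    1.11 -1.12]
((256.9999694824219, 181.0), (135.99996948242188, 125.99998474121094), -0.0) [[0.513, 0.184, 0.025], [0.404, 0.2, 0.025], [0.414, 0.308, 0.025], [0.524, 0.305, 0.025]]
```

View pics/w12.png

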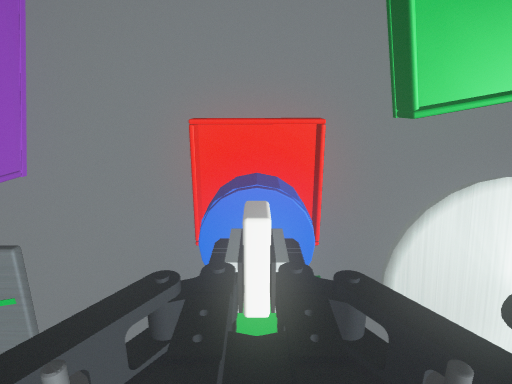

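Run:
```python
from look import *
p=campose("wrist"); a=np.radians(84.79); x=np.array([-np.sin(a),np.cos(a)])
w=ray(p,[[190,119],[325.5,119]],.025); print(w, np.linalg.norm(w[1]-w[0]), "centre", w.mean(0)[:2]-.055*x)
```

```text
[[0.40543268 0.20093368 0.025     ]
 [0.415289   0.30855799 0.025     ]] 0.10807469391351768 centre [0.46513361 0.24975148]
```

The red tray (257,181) is centred under the cap within 2 mm. Lowering.

```bash
python3 -m handwheel '[0,0,0.6,0,0,0,0,0,1.2,0,0,0,0,0,1.5,0,0,0,0,0,1.5,0,0,0,0,0,1.5,0,0,0,0,0,1.0,0,0,0,0,0,0.6,0,0,0,0,0,0.3,0,0,0,0,0,0,0,0,0]'
python3 -m handwheel '[0,0,0.3,0,0,0,0,0,0.3,0,0,0,0,0,0.3,0,0,0,0,0,0.2,0,0,0,0,0,0,0,0,0]'
python3 -m handwheel '[0,0,0.1,0,0,0,0,0,0,0,0,0,0,0,0,0,0,0]'
```

```text
clock: 21.37
tool_pos: [0.4668, 0.2494, 0.0247]
tool_rot: [-0.001, 0.046, 0.999, -0.0]
wrist_force: [0.6, 0.1, -0.7]
grip_width: 0.0113
clock: 21.78
tool_pos: [0.4669, 0.2497, 0.0142]
tool_rot: [-0.0, 0.045, 0.999, -0.0]
wrist_force: [0.1, -0.4, -1.5]
grip_width: 0.0113
clock: 22.03
tool_pos: [0.4672, 0.2498, 0.0136]
tool_rot: [0.0, 0.045, 0.999, 0.0]
wrist_force: [-1.2, -0.3, -0.5]
grip_width: 0.0115
```

```bash
python3 -m handwheel '[0,0,0.1,0,0,0,0,0,0,0,0,0,0,0,0,0,0,0]'
```

```text
clock: 22.28
tool_pos: [0.4672, 0.2498, 0.0125]
tool_rot: [-0.0, 0.045, 0.999, -0.0]
wrist_force: [0.2, 0.0, -0.8]
grip_width: 0.0112
```

```bash
python3 -m handwheel '[0,0,0.1,0,0,0,0,0,0,0,0,0,0,0,0,0,0,0]'
```

```text
clock: 22.53
tool_pos: [0.4671, 0.2497, 0.0114]
tool_rot: [-0.0, 0.045, 0.999, -0.0]
wrist_force: [-0.0, 0.2, -1.5]
grip_width: 0.0115
```

```bash
python3 -m handwheel '[0,0,0.1,0,0,0,0,0,0,0,0,0,0,0,0,0,0,0]'
```

```text
clock: 22.78
tool_pos: [0.4671, 0.2497, 0.0104]
tool_rot: [-0.0, 0.045, 0.999, -0.0]
wrist_force: [0.5, -0.4, -1.1]
grip_width: 0.0114
```

```bash
python3 -m handwheel '[0,0,0.07,0,0,0,0,0,0,0,0,0,0,0,0,0,0,0]'
```

```text
clock: 23.03
tool_pos: [0.4674, 0.2498, 0.01]
tool_rot: [0.0, 0.045, 0.999, 0.0]
wrist_force: [-0.4, 0.4, 0.3]
grip_width: 0.0115
```

```bash
python3 -m handwheel '[0,0,0.05,0,0,0,0,0,0,0,0,0,0,0,0,0,0,0]'
```

```text
clock: 23.28
tool_pos: [0.4674, 0.2498, 0.0099]
tool_rot: [0.0, 0.045, 0.999, -0.0]
wrist_force: [-2.6, -0.6, 5.8]
grip_width: 0.0113
```

The cap touches down at TCP z 0.010, so its underside is on the 4 mm floor. Releasing and rising.

```bash
python3 -m handwheel '[0,0,0,0,0,0,0,0,0,0,0,0,0,0,0,0,0,0,0,0,0,0,0,0,0,0,0,0,0,0,0,0,0,0,0,0]' -0.3 40
python3 -m handwheel '[0,0,-0.5,0,0,0,0,0,-1,0,0,0,0,0,-2,0,0,0,0,0,-2.5,0,0,0,0,0,-3,0,0,0,0,0,-3,0,0,0,0,0,-2,0,0,0,0,0,-1,0,0,0,0,0,0,0,0,0,0,0,0,0,0,0]'
python3 - <<'E'
from look import *
im,p=look('wrist','w13'); barcap(im,p,(150,60,360,300),.004); look('scene','s13')
E
```

```text
clock: 23.78
tool_pos: [0.4671, 0.2497, 0.0091]
tool_rot: [-0.0, 0.045, 0.999, -0.0]
wrist_force: [0.0, 0.6, -0.5]
grip_width: 0.0554
clock: 24.62
tool_pos: [0.4672, 0.2498, 0.1596]
tool_rot: [0.0, 0.045, 0.999, 0.0]
wrist_force: [-0.9, -0.5, -1.1]
grip_width: 0.0556
24.62 [0.4672 0.2498 0.1596] yaw_y 84.8 F [-0.9 -0.5 -1.1] T [ 0.03  0.05 -0.05] w 0.05563938830870331 q [ 0.36  0.05  1.88  0.    1.21 -1.12]
bar px [257. 182.] world [0.4653 0.2501 0.063 ] LxW [0.0104 0.0495] ang -5.5
blue circ px 256.5 175.1 31.33552360534668 world@.016 [0.4686 0.2494 0.02  ] @.032 [0.465  0.2497 0.036 ]
24.67 [0.4663 0.2494 0.1582] yaw_y 84.8 F [ 0.   1.4 -0.4] T [0.01 0.01 0.  ] w 0.05552088196901656 q [ 0.36  0.06  1.88  0.    1.21 -1.12]
```

View pics/w13.png

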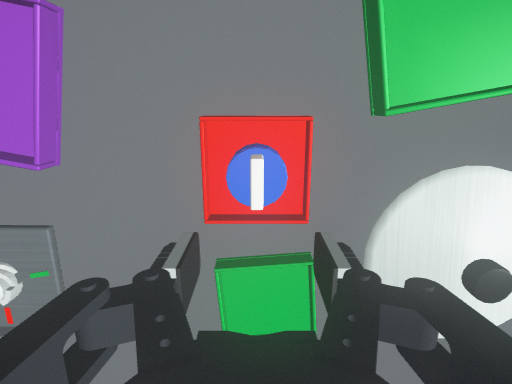

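View pics/s13.png

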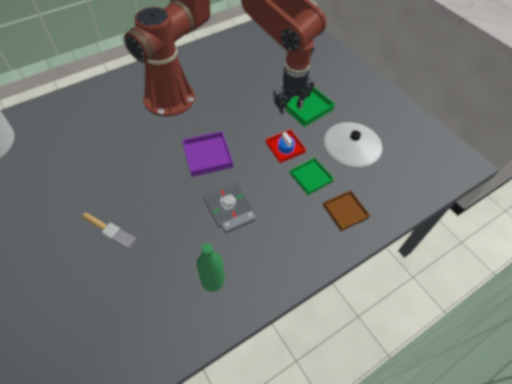

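The cap stands upright in the middle of the red tray (wrist 257,176; scene 286,145). The bottle, brush and lid are where they were, and the gripper is clear. Handing in.

```bash
python3 -c "
from workcell import r; print(r.close_job())"
```

```text
the job is handed in; nothing more can be done
None
```

The cap is faulty: it snagged partway round on the gauge, so I put it in the red tray and handed the job in at about 25 s.

- **Turning:** Set on the gauge along the red marks, the cap touched down with its underside about 20 mm above the table, as expected. Turning clockwise was free until about 43°. The torque then rose from 0.05 to 0.49 N m by 45.6°, which I took as the snag, so I stopped there, well below the 1 N m limit. I turned the cap back to the red marks and lifted it off freely.
- **Placing:** The cap was lowered until it touched the tray floor at about 6 N, then released. The last pictures show it upright and within about 5 mm of the tray centre. The bottle, brush and lid look unmoved, and the gripper is clear, about 0.16 m up.
- **What disagreed:** The real fingertips turned out to be about 34 mm higher than the reported tool point. The first grip therefore closed on air above the bar. Two camera views confirmed this, and I gripped again 30 mm lower.
- **Not checked directly:** I had no reading of the contact force at the snag. I judged it from the wrist torque alone, which came to roughly 25 N.

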